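Raise the counterweighted hold-down arm and push the collage panel home

TASK

Push the orange-ended hold-down arm of the collage press up past its balance point so that its counterweight keeps it fully raised by itself. Only then push the collage panel straight back over the press bed until its far edge sits flush against the metal fence, ready for the next pressing. Push only: keep the panel flat on the bed, do not lift it, and leave the glue tub, tape roll, cup and brush where they are.

Things in the scene. Friction and masses are not known exactly. Their poses are not given: they have to be found in the camera images.
- press: Fixed collage press, yawed up to 0.3 rad. Origin at table height; x away from the robot. Plywood bed x -130..130, y -110..200 mm, top at z 20. Aluminium fence x 100..120, y -110..90, top z 56. Blue hinge cheeks x -59..-53 and 13..19, y 90..140, top z 105, and a blue hood over the counterweight, x -59..19, y 112..199, top z 170.
- press_arm (a joint): Hold-down arm's angle, rad. 0: level, along the bed's -y from the hinge, on its lower stop; grows as the free end rises; 1.45: upper stop, nearly upright. Let go below about 0.8 it falls back, above about 0.9 it swings on up by itself. Lifting takes 0.5 to 2 N at the grip. Tube 18 mm in diameter, 270 mm long from the hinge; a steel counterweight behind the hinge.
- press_grip (a point): Middle of the orange sleeve at the arm's free end, on the tube's axis, 235 mm from the hinge; turns with the arm. Sleeve 22 mm in diameter, 70 mm long (200 to 270 mm from the hinge). When down, its axis is 85 mm above the table, level; its outer 50 mm stick out past the bed's edge with free space under them. Its -y runs from hinge to free end.
- press_hinge (a point): Point on the hinge axis at (-20, 110, 85) mm in the press frame; the axis runs along the press's x. A presser foot 30 mm wide hangs under the arm 50 to 180 mm from the hinge, its underside 47 mm under the tube's axis, 2 mm above the panel when down.
- fence_face (a point): Point on the fence's face that looks towards the robot, 30 mm above the table, at (100, -20, 30) mm in the press frame. Axes as the press.
- panel: Loose collage panel: board with a blue, navy, grey and cream mosaic on top, 120 mm (x) by 160 mm (y), 16 mm thick, 0.25 kg, flat on the bed under the arm; sliding it takes 1 to 5 N. Origin: centre of its underside. Starts 50 to 95 mm short of the fence, turned by up to 0.08 rad; flush to the fence its origin is at x = 40 mm in the press frame.
- glue_tub: White lidded glue tub, 84 mm in diameter, 85 mm tall; bystander. Origin: centre of its underside.
- tape_roll: Tan tape roll lying flat, 84 mm outside diameter, 25 mm tall; bystander. Origin: centre of its underside.
- brush_cup: Blue ceramic cup, 72 mm in diameter, 85 mm tall; bystander. Origin: centre of its underside.
- paste_brush: Paste brush lying on the table beyond the press; bystander. Origin: under its middle, x along its length.

How it is judged (in metres and radians):
On the way, in this order (a step that is already met when the one before it is completed fails the run):
1. the arm is past its balance point and up at its upper stop (value of joint press_arm above 1.35 rad), for 0.3 s.
2. the panel is pushed flush against the fence (x of panel in the frame of press above 0.035 m and angle between the x axis of panel and the x axis of press, either way round below 0.05 rad), for 0.2 s.
At the end, for the whole second after the job is handed in: The arm stands raised by itself (over 1.35 rad); the panel lies flat and at rest on the bed, within 5 mm of the fence and square to it within 0.05 rad, its centre between 60 mm to the right and 30 mm to the left of the press's origin (all of step 2 and value of joint press_arm above 1.35 rad and z of panel in the frame of press between 0.017 and 0.023 m and y of panel in the frame of press between -0.06 and 0.03 m and linear speed of panel below 0.01 m/s); the robot touches nothing.
It fails at once if the panel is shifted by over 20 mm while the arm is not yet up (distance of panel from where it was at the start of the episode above 0.02 m and value of joint press_arm below 1 rad).
It fails at once if the panel is lifted off the bed (z of panel in the frame of press above 0.035 m or angle between panel's own z axis and vertical above 0.2 rad).
It fails at once if the glue tub, tape roll, cup or brush is moved by over 20 mm (distance of any of glue_tub, tape_roll, brush_cup, paste_brush from where it was at the start of the episode above 0.02 m).
It also fails if it takes over 51 s, if anything falls off the work surface, if the arm or the gripper's body presses on something with over 40 N, if the wrist force passes 120 N, or if a joint passes its speed limit or range.

ROBOT

A 6-joint arm with a two-finger parallel gripper is mounted at the origin on the work surface. World frame = base frame: x ahead of the robot, y to its left, z up, the work surface at z = 0. Lengths are in mm, angles in rad, forces in N, time in s.
With the tool pointing down it reaches from about 300 to 950 mm from the base axis. Payload 3.1 kg.
Tool frame: the origin (TCP) lies at the very end of the fingers, on their centre line; the grasp point (between the pads) lies 19 mm behind it; z points along the fingers, y is the line along which they close (so a half turn about z gives the same grasp; the last joint's range is limited). The gripper opens to 85 mm and grips with 20 to 120 N. Pads are 22 mm wide; open, the fingers measure 114 mm over their backs; the gripper's body (76 mm by 85 mm) begins 54 mm behind the grasp point. The pads swing forward as they close: fully open they stand 13 mm farther back than shut.
Start: joints at [-1.176, 0.308, 1.634, -0, 1.2, -0.07], TCP at [280.128, -558.713, 231.272] pointing down, gripper open.
Joint ranges: [-3.06, 3.06], [-0.79, 1.96], [0.05, 2.63], [-1.19, 4.34], [0.05, 2.64], [-2.94, 2.94]. Speed limits (rad/s): [2.79, 2.79, 3.14, 3.14, 3.14, 3.14].

INTERFACE

Orientations are given as [roll, pitch, yaw] about the fixed x, y, z axes, in that order (R = Rz(yaw) Ry(pitch) Rx(roll)).
In Python, from station import r, eyes gives the robot as it stands (r), with the cameras (eyes).
- The arm moves only by the shell command python3 shift.py 'ROWS' [FORCE]. ROWS is a JSON list of rows, 1 to 20 of them, each an object with the fields finger_gap (the opening from 0.0 (shut) to 1.0 (fully open)), pos (a list: dx, dy, dz in shares of the most that a row can go, 1 being 62.5 mm), yaw (a turn about the tool's z in fractions of the full range, 1 being 4 rad); a field left out counts as zero (the opening has to be given); each row shifts and turns the commanded pose from where the row before left it, along the tool's axes as they then stand; what a row does not reach is not made up. A row lasts 1/8 s, in which the tool goes at most 62.5 mm and 0.188 rad, less where a joint would pass 70% of its speed; a pose out of reach is approached as far as the arm can. The fingers move at their own pace and stop on an object; FORCE is the grip in N (left out, the last holds). Time passes only in rows, so rows that do not move let the fingers close. It prints the time, the measured TCP pose, the force, the opening and the grip force at its end. A shift or turn number past 1, either way, is cut back to 1. Input that does not fit is refused with a message, and nothing moves.
- r.state(): the state, without advancing time (a new reading comes with each control period).
- eyes.get_image(name): name is "scene" or "top" or "wrist"; returns a dict with "frame" (420x560x3 uint8, blue, green, red), "mtx" (3x3 intrinsics, pixels), "dist_coeffs" ([k1, k2, p1, p2, k3] as OpenCV has them; the pictures are not rectified), "T" (4x4, takes a point from camera to world coordinates). Camera axes: x right, y down, z forward; pixel columns grow to the right and rows downward; lengths in mm; the calibration is good to about 2 mm. A picture is of the moment at which its call begins. There is no depth.
- r.close_job(): hands the job in; it is judged then, once.
The state is a dict: "clock": time; "q": joint angles; "joint_vel": joint speeds; "joint_efforts": joint torques, N m; "position": TCP position; "tool_rot": TCP orientation; "ft_force": force on the tool from outside, world axes, zero at the start; "ft_torque": the same for the moment, N m; "finger_gap": opening from 0.0 (shut) to 1.0 (fully open); "grip_force": force on a finger pad.
Only numpy, scipy, OpenCV 4.12 (cv2) and the standard library are available. Lean on these libraries where they do the work, as an engineer would, in place of code of your own. Each camera call takes 0.05 s, during which the arm holds its last target. There are 200 camera calls.

## Working session

There is one attempt and no reset: what is moved stays moved. The work goes in short steps, Python scripts to look and compute and a shell command to move; the robot and the scene stay as the last step left them, time stands still between calls to the robot, and variables do not carry over. Pictures are saved under pics/ and viewed, at most 10 in all, crops included, and the job is handed in when it is done.

```bash
mkdir -p pics; ls; cat > h.py <<'E'
import numpy as np, cv2
from station import r, eyes
def ray(im,uv,z):
    p=cv2.undistortPoints(np.array([[uv]],float),np.array(im["mtx"]),np.array(im["dist_coeffs"]))[0,0]
    T=np.array(im["T"]); d=T[:3,:3]@[p[0],p[1],1]; o=T[:3,3]
    return o+d*(z-o[2])/d[2]
def proj(im,P):
    T=np.linalg.inv(np.array(im["T"])); 
    return cv2.projectPoints(np.array(P,float).reshape(-1,3),cv2.Rodrigues(T[:3,:3])[0],T[:3,3],np.array(im["mtx"]),np.array(im["dist_coeffs"]))[0][:,0]
E
python3 - <<'E'
from h import *
for n in("top","scene"):
    im=eyes.get_image(n); cv2.imwrite(f"pics/{n}0.png",im["frame"]); print(n,np.round(im["T"],2).tolist())
s=r.state();print(s["position"],s["tool_rot"],s["clock"])
E
```

```text
pics
shift.py
station.py
top [[0.02, -0.99, 0.16, 390.14], [-1.0, -0.02, 0.01, -8.92], [-0.01, -0.16, -0.99, 1421.38], [0.0, 0.0, 0.0, 1.0]]
scene [[0.67, 0.51, -0.54, 1222.47], [0.74, -0.46, 0.49, -564.86], [-0.0, -0.73, -0.68, 897.41], [0.0, 0.0, 0.0, 1.0]]
[ 279.82655075 -558.01776742  230.15207992] [-3.13949958e+00 -1.51321591e-04  4.64741489e-01] 0.1
```

View pics/top0.png

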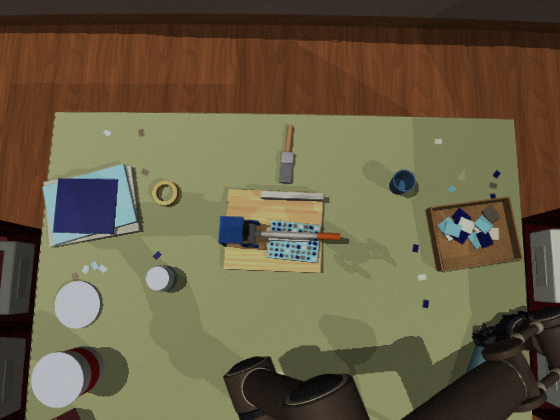

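View pics/scene0.png

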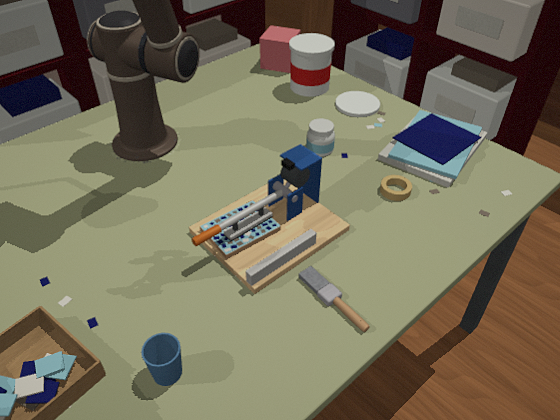

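The top view shows the press bed spanning about (224–323, 189–272), with the arm lying from the blue hood at (232,231) to the orange tip at (340,238). The fence is at (262–322, 195). The panel is at (268–320, 222–262), and the space to the right of the press is free. I'll zoom in for accurate corners.

```bash
python3 - <<'E'
import cv2
a=cv2.imread("pics/top0.png")[180:280,215:350]; b=cv2.imread("pics/scene0.png")[140:295,180:360]
cv2.imwrite("pics/topc.png",cv2.resize(a,None,fx=5.9,fy=5.9,interpolation=cv2.INTER_CUBIC))
cv2.imwrite("pics/scenec.png",cv2.resize(b,None,fx=3.8,fy=3.8,interpolation=cv2.INTER_CUBIC))
E
```

```text
(no output)
```

View pics/topc.png

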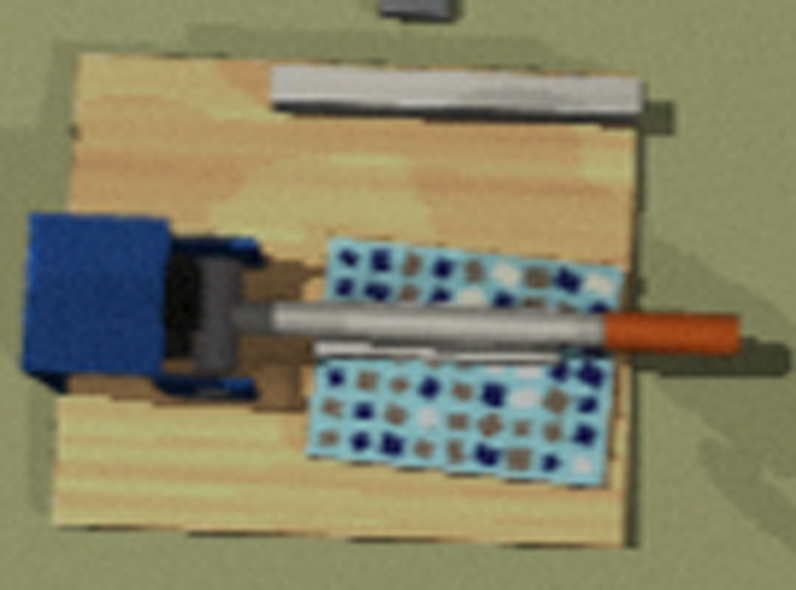

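View pics/scenec.png

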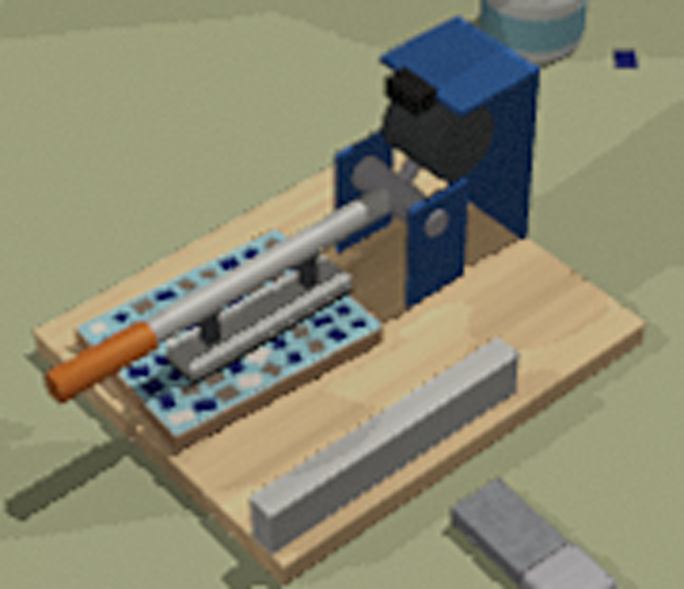

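The crops show the bed corners at (80,55), (52,525) and (630,545) in the top crop and at (35,333), (285,570) and (643,325) in the scene crop. The panel's top corners in the top crop are (332,238), (622,268), (602,487) and (307,457). The orange tip ends at (739,335) in the top crop. Next I'll fit the poses.

```bash
cat > fit.py <<'E'
from h import *
from scipy.optimize import least_squares
t=eyes.get_image("top"); s=eyes.get_image("scene")
ct=lambda p:(np.array(p)+.5)/5.9-.5+[215,180]; cs=lambda p:(np.array(p)+.5)/3.8-.5+[180,140]
def W(q,P): 
    c,n=np.cos(q[2]),np.sin(q[2]); P=np.array(P,float); R=np.array([[c,-n,0],[n,c,0],[0,0,1]])
    return P@R.T+[q[0],q[1],0]
A=[((130,200,20),(80,55)),((-130,200,20),(52,525)),((-130,-110,20),(630,545)),((120,90,56),(272,66)),((120,-110,56),(641,80)),((-20,-160,96),(739,333))]
B=[((-130,-110,20),(35,333)),((130,-110,20),(285,570)),((130,200,20),(643,325)),((100,-110,56),(252,495)),((120,90,56),(518,350)),((-20,-160,85),(55,382))]
f=lambda q:np.r_[(proj(t,W(q,[a for a,_ in A]))-[ct(b) for _,b in A]).ravel(),(proj(s,W(q,[a for a,_ in B]))-[cs(b) for _,b in B]).ravel()]
o=least_squares(f,[500,0,0],loss="soft_l1"); q=o.x
C=[((60,80,36),(332,238)),((60,-80,36),(622,268)),((-60,-80,36),(602,487)),((-60,80,36),(307,457))]
g=lambda q:(proj(t,W(q,[a for a,_ in C]))-[ct(b) for _,b in C]).ravel()
p=least_squares(g,[500,0,0]); 
if __name__=="__main__":
    print("press",q,np.round(f(q).reshape(-1,2),1).tolist()); print("panel",p.x,np.round(p.fun,1))
    d=p.x-q; c,n=np.cos(q[2]),np.sin(q[2]); print("panel in press",c*d[0]+n*d[1],-n*d[0]+c*d[1],d[2])
    print("grip",W(q,[[-20,-125,85]]),"tip",W(q,[[-20,-160,85]]),"hinge",W(q,[[-20,110,85]]))
    for k,uv in dict(tub=(160,277),cup=(403,182)).items(): print(k,ray(t,uv,85))
E
python3 fit.py
```

```text
press [ 5.50618442e+02 -2.10571937e+01 -1.39016595e-02] [[-0.9, -0.2], [-0.4, 0.1], [-0.9, 0.0], [-0.6, -0.3], [-0.3, -0.7], [-0.1, -0.5], [-1.5, -0.4], [-0.5, -0.6], [0.6, -1.3], [-1.0, 0.6], [0.3, 0.6], [-1.0, 2.4]]
panel [ 5.14947488e+02 -4.18031359e+01 -8.50134886e-02] [-0.4 -0.3  0.3 -0.2  0.3  0.3 -0.2  0.1]
panel in press -35.37911335467196 -21.239807071528162 -0.07111182915001582
grip [[ 528.88272332 -145.7670912    85.        ]] tip [[ 528.39618091 -180.76370927   85.        ]] hinge [[532.14950808  89.21020157  85.        ]]
tub [392.5115893  363.03055395  85.        ]
cup [ 701.52650728 -381.33324001   85.        ]
```

Careful with the scale: shifts go in shares of 62.5 mm and turns go in shares of 4 rad. That gives: -0.182 rad / 4 = -0.0455.

```bash
cat > go.py <<'E'
# usage: go.py X Y Z (press frame, mm) -> needed shift in tool axes
import sys; from h import *
from scipy.spatial.transform import Rotation as Ro
q=[550.6,-21.06,-0.0139]
s=r.state(); c,n=np.cos(q[2]),np.sin(q[2]); P=np.array(sys.argv[1:4],float)
w=np.array([q[0]+c*P[0]-n*P[1],q[1]+n*P[0]+c*P[1],P[2]])
R=Ro.from_euler("xyz",s["tool_rot"]).as_matrix(); d=np.array(s["position"])-[q[0],q[1],0]
print("shift",np.round(R.T@(w-s["position"]),1),"yaw err",s["tool_rot"][2]-q[2],"press pos",np.round([c*d[0]+n*d[1],-n*d[0]+c*d[1],d[2]],1),"F",np.round(s["ft_force"],1),"t",s["clock"],"q",np.round(s["q"],2))
E
python3 shift.py '[{"finger_gap":1, "yaw":-0.0455}, {"finger_gap":1, "yaw":-0.0455}, {"finger_gap":1, "yaw":-0.0455}, {"finger_gap":1, "yaw":-0.0455}, {"finger_gap":1, "yaw":-0.0455}, {"finger_gap":1, "yaw":-0.0455}, {"finger_gap":1}, {"finger_gap":1}]' 20
python3 go.py -20 -130 150
```

```text
clock: 1.2
position: [280.1, -558.6, 231.1]
tool_rot: [-3.141, -0.0, 1.554]
ft_force: [0.6, 0.4, 0.8]
finger_gap: 0.998
grip_force: 0.0
shift [411.9 241.9  81.2] yaw err 1.5681061695890333 press pos [-263.  -541.2  231.1] F [0.6 0.4 0.8] t 1.2 q [-1.18  0.31  1.63  0.    1.2  -1.16]
```

To row units: 43 mm is 0.688, 41 mm is 0.656.

```bash
python3 shift.py '[{"finger_gap":1, "pos":[0.656, 0.384, 0.128]}, {"finger_gap":1, "pos":[0.656, 0.384, 0.128]}, {"finger_gap":1, "pos":[0.656, 0.384, 0.128]}, {"finger_gap":1, "pos":[0.656, 0.384, 0.128]}, {"finger_gap":1, "pos":[0.656, 0.384, 0.128]}, {"finger_gap":1, "pos":[0.656, 0.384, 0.128]}, {"finger_gap":1, "pos":[0.656, 0.384, 0.128]}, {"finger_gap":1, "pos":[0.656, 0.384, 0.128]}, {"finger_gap":1, "pos":[0.656, 0.384, 0.128]}, {"finger_gap":1, "pos":[0.688, 0.416, 0.144]}, {"finger_gap":1}, {"finger_gap":1}, {"finger_gap":1}]'
python3 go.py -20 -130 70
```

```text
clock: 2.82
position: [527.5, -151.2, 150.6]
tool_rot: [3.141, 0.0, 1.555]
ft_force: [0.3, 0.1, -0.7]
finger_gap: 0.999
grip_force: 0.0
shift [ 0.5  1.2 80.6] yaw err 1.5687454369250704 press pos [ -21.3 -130.5  150.6] F [ 0.3  0.1 -0.7] t 2.825 q [-0.36  0.26  1.88 -0.    1.01 -0.34]
```

To row units: 27 mm is 0.432, 26 mm is 0.416.

```bash
python3 shift.py '[{"finger_gap":1, "pos":[0, 0.0096, 0.432]}, {"finger_gap":1, "pos":[0.008, 0.0096, 0.432]}, {"finger_gap":1, "pos":[0, 0, 0.416]}, {"finger_gap":1}, {"finger_gap":0.5}, {"finger_gap":0}, {"finger_gap":0}, {"finger_gap":0}, {"finger_gap":0}, {"finger_gap":0}, {"finger_gap":0}]' 20
python3 - <<'E'
from h import *
cv2.imwrite("pics/s1.png",cv2.resize(eyes.get_image("scene")["frame"][100:300,120:370],None,fx=2.4,fy=2.4))
E
```

```text
clock: 4.2
position: [527.6, -149.7, 71.1]
tool_rot: [-3.138, 0.0, 1.557]
ft_force: [-5.4, -0.4, 6.1]
finger_gap: 0.246
grip_force: 21.0
```

View pics/s1.png

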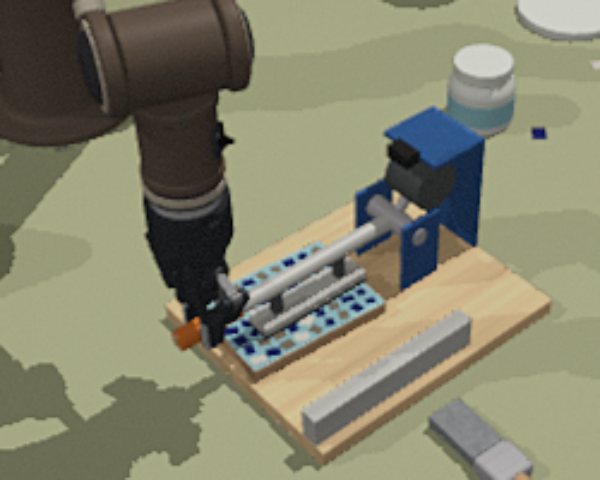

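The gripper has closed on the orange sleeve at (190,325), with the fingers outside the bed. Now I'll lift the arm along its arc.

To row units: -12 mm is -0.192, -11.7 mm is -0.1872.

```bash
python3 shift.py '[{"finger_gap":0, "pos":[0.0048, -0.0048, -0.192]}, {"finger_gap":0, "pos":[0.0144, 0, -0.192]}, {"finger_gap":0, "pos":[0.024, 0, -0.192]}, {"finger_gap":0, "pos":[0.0336, 0, -0.1872]}, {"finger_gap":0, "pos":[0.0432, 0, -0.1872]}, {"finger_gap":0, "pos":[0.0512, 0, -0.184]}, {"finger_gap":0, "pos":[0.0608, 0, -0.1808]}, {"finger_gap":0, "pos":[0.0704, 0, -0.1792]}, {"finger_gap":0, "pos":[0.0784, 0, -0.1744]}, {"finger_gap":0, "pos":[0.088, 0, -0.1712]}, {"finger_gap":0}]'
python3 go.py -20 -100.6 185
```

```text
clock: 5.62
position: [528.2, -118.9, 185.9]
tool_rot: [-3.14, -0.002, 1.557]
ft_force: [-5.0, 1.4, -1.6]
finger_gap: 0.249
grip_force: 21.3
shift [-2.4  1.1  0.9] yaw err 1.571135564456998 press pos [-21.1 -98.2 185.9] F [-5.   1.4 -1.6] t 5.625 q [-0.3   0.2   1.87  0.    1.08 -0.29]
```

Low forces, and the arm is following. Now on to about 1.2 rad.

To row units: 11.1 mm is 0.1776, 10.8 mm is 0.1728.

```bash
python3 shift.py '[{"finger_gap":0, "pos":[0.096, 0, -0.1664]}, {"finger_gap":0, "pos":[0.104, 0, -0.1616]}, {"finger_gap":0, "pos":[0.112, 0, -0.1552]}, {"finger_gap":0, "pos":[0.12, 0, -0.1504]}, {"finger_gap":0, "pos":[0.128, 0, -0.144]}, {"finger_gap":0, "pos":[0.1328, 0, -0.1376]}, {"finger_gap":0, "pos":[0.1408, 0, -0.1296]}, {"finger_gap":0, "pos":[0.1472, 0, -0.1232]}, {"finger_gap":0, "pos":[0.152, 0, -0.1152]}, {"finger_gap":0, "pos":[0.16, 0, -0.1088]}, {"finger_gap":0, "pos":[0.1632, 0, -0.0992]}, {"finger_gap":0, "pos":[0.1696, 0, -0.0912]}, {"finger_gap":0, "pos":[0.1728, 0, -0.0832]}, {"finger_gap":0, "pos":[0.1776, 0, -0.0736]}, {"finger_gap":0}]'
python3 go.py -20 23 294
python3 - <<'E'
from h import *
cv2.imwrite("pics/s2.png",cv2.resize(eyes.get_image("scene")["frame"][20:300,120:420],None,fx=2,fy=2))
E
```

```text
clock: 7.5
position: [530.7, 4.3, 294.5]
tool_rot: [-3.141, -0.0, 1.558]
ft_force: [-4.8, 0.4, -3.1]
finger_gap: 0.25
grip_force: 24.8
shift [-2.1  0.3  0.5] yaw err 1.5718991828435334 press pos [-20.3  25.1 294.5] F [-4.8  0.4 -3.1] t 7.5 q [-0.07  0.07  1.79  0.    1.29 -0.06]
```

View pics/s2.png

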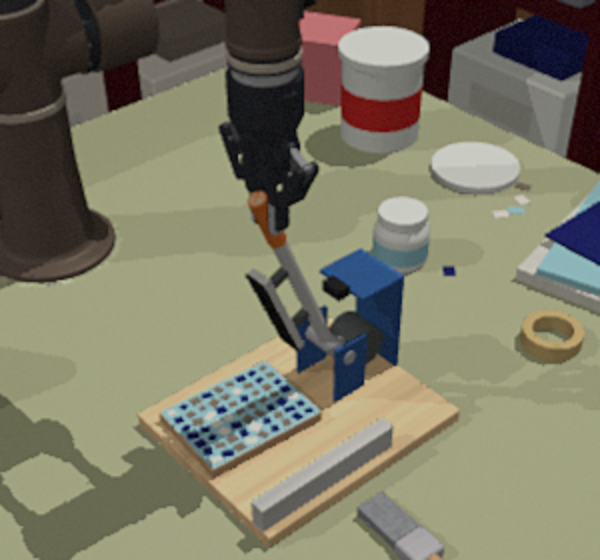

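The arm is held at about 1.2 rad by the sleeve at (265,220), past its balance point, and the panel has not moved. I'll release it and let it swing up, then back off.

To row units: -40 mm is -0.64, -25 mm is -0.4.

```bash
python3 shift.py '[{"finger_gap":0.6}, {"finger_gap":1}, {"finger_gap":1}, {"finger_gap":1}, {"finger_gap":1}, {"finger_gap":1, "pos":[-0.16, 0, 0]}, {"finger_gap":1, "pos":[-0.4, 0, 0]}, {"finger_gap":1, "pos":[-0.64, 0, 0]}, {"finger_gap":1, "pos":[-0.64, 0, 0]}, {"finger_gap":1}]'
python3 - <<'E'
from h import *
cv2.imwrite("pics/s3.png",cv2.resize(eyes.get_image("scene")["frame"][20:300,120:420],None,fx=2,fy=2))
E
python3 go.py -170 -25 150
```

```text
clock: 8.8
position: [529.1, -114.8, 293.9]
tool_rot: [3.142, 0.001, 1.553]
ft_force: [0.3, 0.3, -0.2]
finger_gap: 1.002
grip_force: 0.0
shift [  67.  -149.9  143.9] yaw err 1.5678219824696213 press pos [-20.3 -92.5 293.8] F [ 1.6  1.1 -1.2] t 8.85 q [-0.29  0.09  1.76  0.    1.29 -0.27]
```

View pics/s3.png

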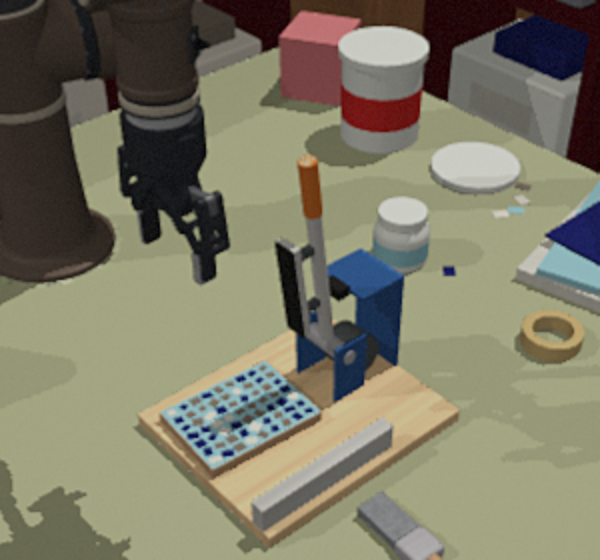

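The arm stands at its upper stop on its own, with the orange tip at (308,165), and the gripper is clear. The next step is to turn the open fingers across the panel's near edge and go down behind it.

To row units: 0.176 rad / 4 = 0.044.

```bash
python3 shift.py '[{"finger_gap":1, "yaw":0.0435}, {"finger_gap":1, "yaw":0.0435}, {"finger_gap":1, "yaw":0.0435}, {"finger_gap":1, "yaw":0.0435}, {"finger_gap":1, "yaw":0.0435}, {"finger_gap":1, "yaw":0.0435}, {"finger_gap":1, "yaw":0.0435}, {"finger_gap":1, "yaw":0.0435}, {"finger_gap":1, "yaw":0.044}, {"finger_gap":1}]'
python3 go.py -128 -38 90
```

```text
clock: 10.1
position: [529.3, -110.9, 293.9]
tool_rot: [-3.141, 0.0, -0.008]
ft_force: [-0.9, -0.4, -0.9]
finger_gap: 1.0
grip_force: 0.0
shift [-107.6  -52.7  204. ] yaw err 0.005867729163662381 press pos [-20.1 -90.1 293.9] F [-0.9 -0.4 -0.9] t 10.1 q [-0.29  0.09  1.76  0.    1.29  1.29]
```

To row units: 46 mm is 0.736, -36 mm is -0.576, 0.006 rad / 4 = 0.0015.

```bash
python3 shift.py '[{"finger_gap":1, "pos":[-0.576, -0.288, 0], "yaw":0.0015}, {"finger_gap":1, "pos":[-0.576, -0.288, 0]}, {"finger_gap":1, "pos":[-0.576, -0.272, 0.32]}, {"finger_gap":1, "pos":[0, 0, 0.736]}, {"finger_gap":1, "pos":[0, 0, 0.736]}, {"finger_gap":1, "pos":[0, 0, 0.736]}, {"finger_gap":1, "pos":[0, 0, 0.736]}, {"finger_gap":1}, {"finger_gap":1}]'
python3 go.py -128 -38 22
python3 - <<'E'
from h import *
cv2.imwrite("pics/s4.png",cv2.resize(eyes.get_image("scene")["frame"][120:300,140:380],None,fx=3,fy=3))
E
```

```text
clock: 11.22
position: [423.4, -57.3, 91.3]
tool_rot: [3.141, -0.002, -0.016]
ft_force: [0.4, -0.2, 0.3]
finger_gap: 0.999
grip_force: 0.0
shift [-1.4 -0.  69.3] yaw err -0.0016979402933268405 press pos [-126.7  -38.    91.3] F [ 0.4 -0.2  0.3] t 11.225 q [-0.24  0.13  2.19  0.    0.82  1.35]
```

View pics/s4.png

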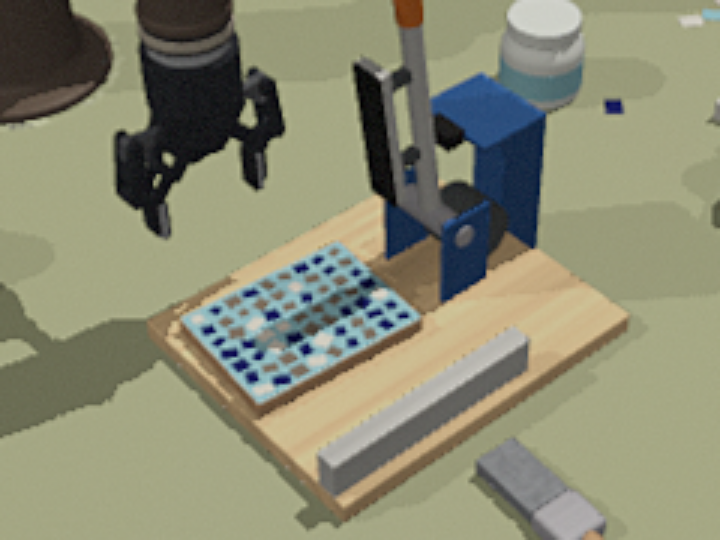

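The arm is up, and the open fingertips are at crop positions (165,232) and (260,187), behind and above the panel. I'll check how high the tips really are compared with the TCP.

```bash
python3 - <<'E'
from h import *
from fit import W
s=eyes.get_image("scene"); Q=[550.6,-21.06,-0.0139]
for z in(78,91,104):
    print(z,[(proj(s,W(Q,[[-126.7+dx,-38+y,z] for y in(-47,47)]))-[140,120])*3 for dx in (0,11)])
E
```

```text
78 [array([[161.50601223, 257.3544804 ],
       [254.02222923, 207.49136662]]), array([[169.32989929, 264.22951342],
       [262.01069659, 213.87962326]])]
91 [array([[159.71931448, 245.39197359],
       [252.95437193, 195.60732235]]), array([[167.59172273, 252.25750233],
       [260.99430472, 201.98332533]])]
104 [array([[157.90647316, 233.25276451],
       [251.87146834, 183.55422892]]), array([[165.82797879, 240.1077286 ],
       [259.96351921, 189.91695695]])]
```

Open, the tips sit about 14 mm above the TCP. So I'll go down to TCP z of about 13, which puts the tips at about 27, between the bed (20) and the panel top (36).

To row units: 30 mm is 0.48, 25 mm is 0.4.

```bash
python3 shift.py '[{"finger_gap":1, "pos":[0, 0, 0.48]}, {"finger_gap":1, "pos":[0, 0, 0.4]}, {"finger_gap":1, "pos":[0, 0, 0.208]}, {"finger_gap":1, "pos":[0, 0, 0.16]}, {"finger_gap":1}, {"finger_gap":1}]'
python3 go.py -110 -38 13
```

```text
clock: 12.18
position: [422.9, -57.4, 12.6]
tool_rot: [3.141, -0.001, -0.017]
ft_force: [-0.9, -0.9, 1.2]
finger_gap: 1.0
grip_force: 0.0
shift [17.2 -0.2 -0.4] yaw err -0.0032733966454119544 press pos [-127.2  -38.1   12.6] F [-0.9 -0.9  1.2] t 12.175 q [-0.24  0.3   2.21  0.    0.63  1.35]
```

To row units: 6 mm is 0.096, 5 mm is 0.08.

```bash
python3 shift.py '[{"finger_gap":1, "pos":[0.096, 0, 0]}, {"finger_gap":1, "pos":[0.096, 0, 0]}, {"finger_gap":1, "pos":[0.096, 0, 0]}, {"finger_gap":1, "pos":[0.08, 0, 0]}, {"finger_gap":1, "pos":[0.08, 0, 0]}, {"finger_gap":1, "pos":[0.08, 0, 0]}, {"finger_gap":1, "pos":[0.08, 0, 0]}, {"finger_gap":1, "pos":[0.08, 0, 0]}, {"finger_gap":1, "pos":[0.08, 0, 0]}, {"finger_gap":1, "pos":[0.08, 0, 0]}, {"finger_gap":1, "pos":[0.08, 0, 0]}, {"finger_gap":1, "pos":[0.08, 0, 0]}, {"finger_gap":1, "pos":[0.08, 0, 0]}, {"finger_gap":1, "pos":[0.08, 0, 0]}, {"finger_gap":1, "pos":[0.08, 0, 0]}]'
python3 go.py -31 -38 13
python3 - <<'E'
from h import *
cv2.imwrite("pics/s5.png",cv2.resize(eyes.get_image("scene")["frame"][120:300,140:380],None,fx=3,fy=3))
E
```

```text
clock: 14.05
position: [500.5, -58.6, 12.0]
tool_rot: [3.142, -0.0, -0.017]
ft_force: [-0.2, 0.8, -0.6]
finger_gap: 1.002
grip_force: 0.4
shift [18.6 -0.3 -1. ] yaw err -0.0032917080414263354 press pos [-49.6 -38.2  12. ] F [-0.2  0.8 -0.6] t 14.05 q [-0.2   0.41  2.03 -0.    0.7   1.39]
```

View pics/s5.png

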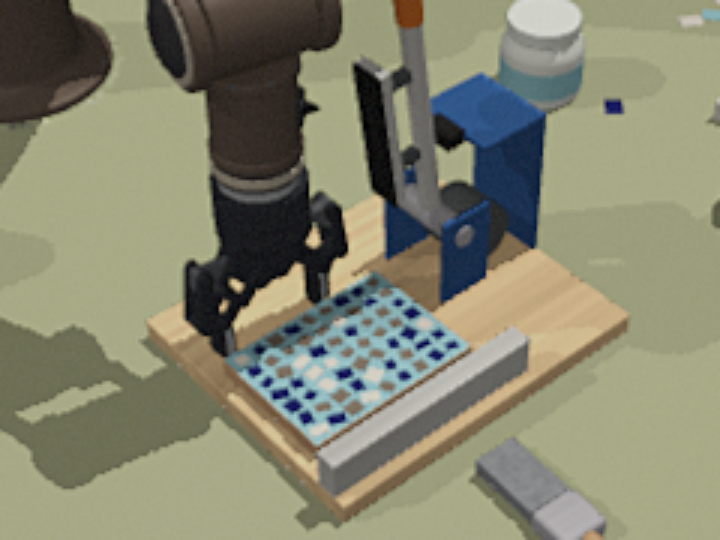

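The panel has slid squarely with both fingers at its near edge, (225,355) and (322,295), and about 20 mm remain to the fence. Continuing gently until the force rises.

```bash
python3 shift.py '[{"finger_gap":1, "pos":[0.064, 0, 0]}, {"finger_gap":1, "pos":[0.064, 0, 0]}, {"finger_gap":1, "pos":[0.048, 0, 0]}, {"finger_gap":1, "pos":[0.048, 0, 0]}, {"finger_gap":1, "pos":[0.032, 0, 0]}, {"finger_gap":1}]'; python3 go.py -31 -38 13
python3 shift.py '[{"finger_gap":1, "pos":[0.016, 0, 0]}, {"finger_gap":1, "pos":[0.016, 0, 0]}, {"finger_gap":1}]';python3 go.py -31 -38 13
```

```text
clock: 14.85
position: [516.7, -58.9, 12.0]
tool_rot: [3.141, -0.001, -0.017]
ft_force: [0.6, -0.8, 0.3]
finger_gap: 1.0
grip_force: 0.1
shift [ 2.4 -0.3 -1. ] yaw err -0.00338425248713772 press pos [-33.4 -38.3  12. ] F [ 0.6 -0.8  0.3] t 14.85 q [-0.2   0.43  2.    0.    0.71  1.39]
clock: 15.22
position: [518.2, -58.9, 12.0]
tool_rot: [-3.142, -0.0, -0.017]
ft_force: [-1.3, 0.5, -0.8]
finger_gap: 1.0
grip_force: 0.6
shift [ 0.9 -0.2 -1. ] yaw err -0.0033596747731808006 press pos [-31.9 -38.2  12. ] F [-1.3  0.5 -0.8] t 15.225 q [-0.2   0.43  1.99  0.    0.71  1.39]
```

To row units: 1 mm is 0.016.

```bash
for i in 1; do python3 shift.py '[{"finger_gap":1, "pos":[0.016, 0, 0]}, {"finger_gap":1, "pos":[0.016, 0, 0]}, {"finger_gap":1}]'; done
python3 shift.py '[{"finger_gap":1, "pos":[0.016, 0, 0]}, {"finger_gap":1, "pos":[0.016, 0, 0]}, {"finger_gap":1}]';python3 go.py -31 -38 13
```

```text
clock: 15.6
position: [518.2, -58.7, 11.6]
tool_rot: [-3.141, 0.004, -0.017]
ft_force: [-5.7, -0.6, 4.1]
finger_gap: 1.001
grip_force: 2.8
clock: 15.98
position: [518.2, -58.6, 11.2]
tool_rot: [-3.141, 0.009, -0.017]
ft_force: [-9.8, -0.7, 6.2]
finger_gap: 0.998
grip_force: 4.4
shift [ 0.9  0.  -1.8] yaw err -0.0033835060533753646 press pos [-31.9 -38.   11.2] F [-9.8 -0.7  6.2] t 15.975 q [-0.2   0.44  1.99 -0.    0.72  1.39]
```

The TCP has stalled at x = 518.2 while the force rises to 10 N, so the panel is against the fence. I'll back off, rise and check.

To row units: -50 mm is -0.8, -40 mm is -0.64.

```bash
python3 shift.py '[{"finger_gap":1}, {"finger_gap":1}, {"finger_gap":1, "pos":[-0.064, 0, 0]}, {"finger_gap":1, "pos":[-0.128, 0, 0]}, {"finger_gap":1, "pos":[-0.32, 0, 0]}, {"finger_gap":1, "pos":[-0.48, 0, 0]}, {"finger_gap":1, "pos":[-0.48, 0, 0]}, {"finger_gap":1, "pos":[0, 0, -0.64]}, {"finger_gap":1, "pos":[0, 0, -0.8]}, {"finger_gap":1, "pos":[0, 0, -0.8]}, {"finger_gap":1, "pos":[0, 0.8, -0.16]}, {"finger_gap":1, "pos":[0, 0.8, 0]}, {"finger_gap":1, "pos":[0, 0.8, 0]}, {"finger_gap":1, "pos":[0, 0.8, 0]}, {"finger_gap":1}, {"finger_gap":1}]'
python3 - <<'E'
from h import *
a=cv2.resize(eyes.get_image("scene")["frame"][100:300,160:350],None,fx=2.1,fy=2.9)
b=cv2.resize(eyes.get_image("top")["frame"][180:280,215:350],(400,580),interpolation=cv2.INTER_CUBIC)
b=cv2.resize(eyes.get_image("top")["frame"][180:280,215:350],None,fx=2.95,fy=5.8,interpolation=cv2.INTER_CUBIC)
cv2.imwrite("pics/s6.png",np.hstack([a,b]))
E
```

```text
clock: 17.98
position: [426.5, -257.0, 161.8]
tool_rot: [-3.141, -0.0, -0.018]
ft_force: [0.3, 0.2, 0.3]
finger_gap: 1.003
grip_force: 0.0
```

View pics/s6.png

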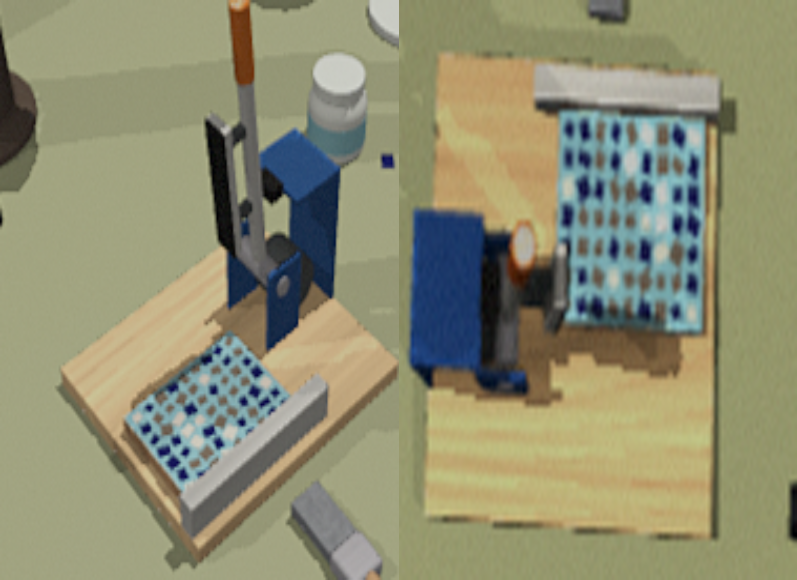

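The picture shows the panel up against the fence, its near edge running from (566,325) to (703,333) in the right half, and the arm upright. One numeric check before I hand in.

```bash
python3 - <<'E'
from h import *
from fit import W
t=eyes.get_image("top"); Q=[550.6,-21.06,-0.0139]; c,n=np.cos(Q[2]),np.sin(Q[2])
for p in((568,326),(703,333),(705,120)):
    w=ray(t,((p[0]-399+.5)/2.95-.5+215,(p[1]+.5)/5.8-.5+180),36)-[Q[0],Q[1],0]; print(c*w[0]+n*w[1],-n*w[0]+c*w[1])
E
```

```text
-21.356990503826452 47.656018184699434
-20.46552108365844 -97.67929312872643
98.09968155547837 -97.5332658199962
```

```bash
python3 -c "
from station import r, eyes
print(r.close_job())"
```

```text
the job is handed in; nothing more can be done
None
```

The job is handed in: the hold-down arm stands raised on its own, and the panel lies flat and square against the fence, within about 1 mm by the camera; no verdict was printed.

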